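# Roll the sizing gauge's knurled wheel until the jaw stands at the mark

### The job

Set the bench sizing gauge for the next turning: roll its black knurled wheel under a fingertip, stroke by stroke, until the sliding grey jaw has closed up so far that its white pointer stands over the red mark on the scale rail, then take the hand away. Turn the wheel by rubbing over its top, do not pinch it between the fingers, and do not push the jaw or the red mark themselves. Nothing is to be picked up: leave the other things on the bench where they are.

Things in the scene. Friction and masses are not known exactly. Their poses are not given: they have to be found in the camera images.
- gauge: The bench sizing gauge, screwed to the bench: blue base 80 (x) x 270 (y) mm. Origin: centre of its underside. x points away from the robot across it, y along it from the knurled wheel (-y end) to the fixed anvil (+y end), z up. Blue bearing blocks 12 mm thick stand beside the wheel, their middles 35 mm each way in y from the wheel's middle, tops 67 mm above the bench.
- wheel_top (a point): Point fixed to the gauge at the highest point of the black knurled wheel, middle of its width, 88.5 mm above the bench; axes as the gauge's. Rolling the wheel's top toward the robot (-x) moves the jaw in +y (closing), 8 mm per radian, about 0.2 mm per mm of crest travel; the other way opens. It turns stiffly (about 1.5 N at the crest) and stays where it is left.
- wheel: The black knurled wheel; origin at its centre, 50 mm above the bench, 88 mm in -y from the gauge's origin; axle along the gauge's y; its frame turns with it. 20 rounded ribs, crests at radius 38.5 mm; knurled face 29 mm wide in y, with a smooth brass flange of 34.5 mm radius, 4 mm thick, at each side (37 mm over both).
- pointer (a point): Tip of the white pointer (4 mm wide) low on the front of the sliding grey jaw, 33.5 mm above the bench, 40 mm in front of the gauge's middle line; axes as the gauge's. It moves with the jaw along y. The jaw starts fully open, pointer 68 mm in y from the wheel's middle, and can travel 62 mm.
- mark (a point): The gauge mark: middle of the top of a red rider, 10 mm wide in y, set on the front rail 31.5 mm above the bench, directly below the pointer's path. At the start it lies 15 to 36 mm further in +y than the pointer. Axes as the gauge's. Held only by friction, it must not be shifted.
- jaw: The sliding grey jaw that carries the pointer; origin at bench height on the gauge's middle line, below the jaw's middle; pointer and a white line across its top at the same y. Its block is 66 mm deep (x), 26 mm wide (y), top 82 mm above the bench. Not to be touched.
- rider: The red rider that carries the mark; origin at bench height on the gauge's middle line, at the y of the mark. Not to be touched.
- spool_a: Bystander: turned wooden spool 79 mm across, 81 mm tall; origin at the centre of its underside.
- stepped_box: Bystander: round stepped wooden box, 93 mm across, 55 mm tall; origin at the centre of its underside.
- offcut_b: Bystander: pine offcut 44 x 120 x 19 mm lying flat; origin at the centre of its underside.
- maple_goblet: Bystander: pale turned goblet, 78 mm across, 86 mm tall; origin at the centre of its underside.
- wax_jar: Bystander: small glass jar with yellow cap, 45 mm across, 100 mm tall; origin at the centre of its underside.
- sand_block: Bystander: brown block 64 x 100 x 36 mm; origin at the centre of its underside.

How it is judged:
At the end, for the whole second after the job is handed in: The white pointer's middle stands over the red mark, within 5 mm of the mark's middle along the rail (the mark is 10 mm wide), the jaw is at rest and the mark is where it was at the start (within 2 mm) (y of pointer in the frame of mark between -0.005 and 0.005 m and linear speed of jaw below 0.002 m/s and distance of mark from where it was at the start of the episode below 0.002 m); the robot touches nothing.
It fails at once if the jaw is pushed directly by the robot (over 1 N) (contact force between any of the arm, the fingers and jaw above 1 N).
It fails at once if the red rider is touched (over 1 N) or shifted by more than 2 mm (contact force between any of the arm, the fingers and rider above 1 N or distance of mark from where it was at the start of the episode above 0.002 m).
It fails at once if the wheel is pinched: the fingers press on both of its flanges at once (contact force between the fingers and flange_a above 0.5 N and contact force between the fingers and flange_b above 0.5 N).
It fails at once if another thing on the bench is lifted, carried or moved by more than 15 mm (distance of any of spool_a, stepped_box, offcut_b, maple_goblet, wax_jar, sand_block from where it was at the start of the episode above 0.015 m).
It also fails if it takes over 51 s, if anything falls off the work surface, if the arm or the gripper's body presses on something with over 40 N, if the wrist force passes 120 N, or if a joint passes its speed limit or range.

### The arm

A 7-joint arm with a two-finger parallel gripper is mounted at the origin on the work surface; the furniture and walls round the work are solid. World frame = base frame: x ahead of the robot, y to its left, z up, the work surface at z = 0. Lengths are in m, angles in rad, forces in N, time in s.
With the tool pointing down it reaches from about 0.35 to 0.9 m from the base axis. Payload 8.1 kg.
Tool frame: the origin (TCP) lies midway between the tips of the shut fingers; the grasp point (between the pads) lies 19 mm behind it; z points along the fingers, y is the line along which they close (so a half turn about z gives the same grasp; the last joint's range is limited). The gripper opens to 92 mm and grips with 3 to 60 N. Pads are 19 mm wide; open, the fingers measure 130 mm over their backs; the gripper's body (75 mm by 190 mm) begins 47 mm behind the grasp point.
Start: joints at [1.064, 0.434, 0.025, 1.573, -0.012, 1.134, -0.075], TCP at [0.246, -0.575, 0.227] pointing down, gripper open.
Joint ranges: [-2.62, 2.62], [-0.44, 2.09], [-1.27, 1.32], [0.08, 2.57], [-1.32, 4.46], [0.12, 2], [-2.74, 2.74]. Speed limits (rad/s): [2.22, 2.22, 3.01, 3.01, 3.14, 3.14, 3.14].

### API

Orientations are given as a rotation vector (axis times angle).
In Python, from cell import arm gives the robot as it stands.
- The arm moves only by the tool send_rows, never from a script. Its argument "increments" is a list of rows, each a list of 3 entries, a list of its own where there are three numbers: the finger opening in cm, from 0 to 9.18, then the shift along the tool's x, y, z in cm, then the turn, a rotation vector about the tool's x, y, z in rad. A call has 1 to 5 rows; each row shifts and turns the commanded pose from where the row before left it, along the tool's axes as they then stand; what a row does not reach is not made up. A row lasts 1/10 s, in which the tool goes at most 50 mm and 8.59 degrees, less where a joint would pass 70% of its speed; a pose out of reach is approached as far as the arm can. A call is refused whole if a number of a shift passes 5 or a number of a turn 0.15, either way. A call with a gripper value outside its range is refused whole. The fingers move at their own pace and stop on an object; "force" is the grip in N (left out, the last holds). Time passes only in rows, so rows that do not move let the fingers close. It gives the time, the measured TCP pose, the force, the opening and the grip force at its end, in the units of the state.
- arm.observe(): the state, without advancing time (a new reading comes with each control period).
- arm.get_image(name): name is "scene" or "side" or "wrist"; returns the picture (384x512x3 uint8, red, green, blue); there is no depth.
- arm.camera_params(name): a dict with "camera_matrix" (3x3 intrinsics, pixels), "R" (3x3) and "t" (3): a world point X has camera coordinates R X + t. Camera axes: x right, y down, z forward; pixel columns grow to the right and rows downward; lengths in m; the calibration is good to about 2 mm. The wrist camera is an equidistant fisheye: a pixel r from the principal point sees the ray r / f radians off the axis. A picture is of the moment at which its call begins: read the wrist's pose just before it. camera_params takes no time and is no camera call; for the wrist camera it gives the pose at the moment of the call.
- arm.sign_off(): hands the job in; it is judged then, once.
The state is a dict: "clock": time; "joints": joint angles; "dq": joint speeds; "joint_efforts": joint torques, N m; "position": TCP position; "ee_rot": TCP orientation; "force": force on the tool from outside, world axes, zero at the start; "ft_torque": the same for the moment, N m; "width": opening from 0.0 (shut) to 1.0 (fully open); "gripper_force": force on a finger pad.
Only numpy, scipy, OpenCV 4.12 (cv2) and the standard library are available. Lean on these libraries where they do the work, as an engineer would, in place of code of your own. Each camera call takes 0.05 s, during which the arm holds its last target. There are 200 camera calls.

## Working session

There is one attempt and no reset: what is moved stays moved. The work goes in short steps, Python scripts to look and compute and a tool call to move; the robot and the scene stay as the last step left them, time stands still between calls to the robot, and variables do not carry over. Pictures are saved under pics/ and viewed, at most 10 in all, crops included, and the job is handed in when it is done.

Besides the shell and the picture viewer there is one more tool, called after ">>>" in YAML: its name, and indented under it one key for each argument. send_rows: Moves the arm, as the interface text tells. Its arguments: {"type":"object","properties":{"increments":{"type":"array"},"force":{"type":"number"}},"required":["increments"]}

```bash
mkdir -p pics; ls; python3 - <<'E'
from cell import arm
import cv2,numpy as np
s=arm.observe();print(s)
a=arm.get_image("scene");b=arm.get_image("side")
cv2.imwrite("pics/a.png",a[:,:,::-1]);cv2.imwrite("pics/b.png",b[:,:,::-1])
for n in("scene","side","wrist"):print(n,arm.camera_params(n))
E
```

```text
pics
{'clock': 0.0, 'joints': array([ 1.06438676,  0.43523082,  0.02498454,  1.57408751, -0.01160571,
        1.13402078, -0.07509479]), 'dq': array([-0.00045972, -0.00080917, -0.00050305,  0.00110395,  0.00013551,
        0.00123787,  0.00052355]), 'joint_efforts': array([ 6.83903163e-04, -6.67859387e+01,  9.85240303e-01, -3.14464688e+01,
       -6.05826778e-02,  4.30481276e-02,  1.18396879e-04]), 'position': array([ 0.24531742, -0.57428174,  0.22594396]), 'ee_rot': array([-3.07629764e+00, -6.29575171e-01,  7.24847563e-04]), 'force': array([ 0.90863788,  1.01784012, -0.46447254]), 'ft_torque': array([-0.00926718, -0.00945333,  0.0499709 ]), 'gripper_force': 0.0, 'width': 0.9996398966907603}
scene {'camera_matrix': array([[356.66222009,   0.        , 254.22266627],
       [  0.        , 356.66222009, 195.07233534],
       [  0.        ,   0.        ,   1.        ]]), 'R': array([[-0.90167567, -0.4319241 ,  0.02055605],
       [-0.29384571,  0.57716455, -0.76192899],
       [ 0.31723127, -0.69305314, -0.64733428]]), 't': array([0.34964089, 0.16936941, 1.30104148])}
side {'camera_matrix': array([[424.24313799,   0.        , 252.1691724 ],
       [  0.        , 424.24313799, 203.33741266],
       [  0.        ,   0.        ,   1.        ]]), 'R': array([[-0.97303628, -0.23041324, -0.01049457],
       [-0.08417567,  0.39709978, -0.91390712],
       [ 0.21474369, -0.8883814 , -0.40578768]]), 't': array([0.36984584, 0.0750483 , 1.25465546])}
wrist {'camera_matrix': array([[297.31863964,   0.        , 259.7866098 ],
       [  0.        , 297.31863964, 191.37168292],
       [  0.        ,   0.        ,   1.        ]]), 'R': array([[ 0.39232262, -0.91982628, -0.00160413],
       [-0.87854841, -0.37523229,  0.29555612],
       [-0.27246221, -0.11454405, -0.95532403]]), 't': array([-0.62302999, -0.03677824,  0.39268759])}
```

View pics/a.png

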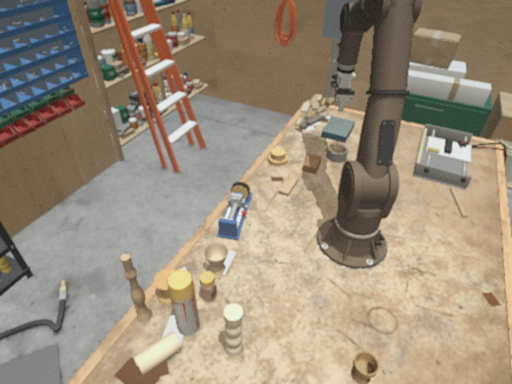

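View pics/b.png

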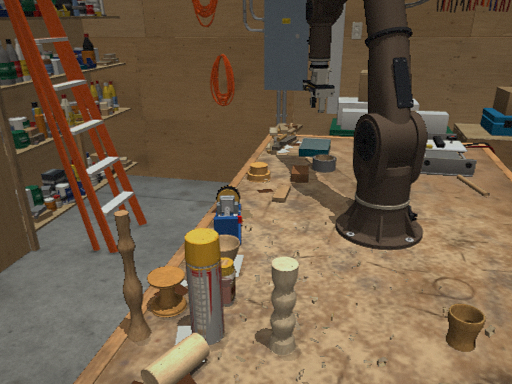

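The gauge shows at about (235,212) in scene and (228,215) in side, with the wheel at its far end. I'll enlarge both views and locate the blue, red and black parts.

```bash
cat > h.py <<'E'
import numpy as np,cv2
from cell import arm
def plane(P,uv,z):
    K,R,t=P["camera_matrix"],P["R"],P["t"]
    d=R.T@np.linalg.inv(K)@np.array([uv[0],uv[1],1.]);c=-R.T@t
    return c+d*(z-c[2])/d[2]
def proj(P,X):
    p=P["R"]@np.asarray(X)+P["t"];p=P["camera_matrix"]@p;return p[:2]/p[2]
def wplane(P,uv,z):
    K,R,t=P["camera_matrix"],P["R"],P["t"]
    v=(np.array(uv)-K[:2,2])/K[0,0];r=np.linalg.norm(v)
    d=R.T@np.array([*(np.sin(r)*v/r),np.cos(r)]);c=-R.T@t
    return c+d*(z-c[2])/d[2]
E
python3 - <<'E'
import cv2,numpy as np
from h import *
a=cv2.imread("pics/a.png");b=cv2.imread("pics/b.png")
ca=cv2.resize(a[170:245,205:265],None,fx=6.5,fy=6.5,interpolation=2)
cb=cv2.resize(b[175:250,198:258],None,fx=6.5,fy=6.5,interpolation=2)
cv2.imwrite("pics/c.png",np.hstack([ca,cb]))
P,Q=arm.camera_params("scene"),arm.camera_params("side")
print(plane(P,(241,190),.05),plane(Q,(228,195),.05),plane(P,(230,230),.03),plane(Q,(228,235),.03))
E
```

```text
[ 0.46127062 -0.02794655  0.05      ] [ 0.46993491 -0.04224359  0.05      ] [0.40386414 0.17086981 0.03      ] [0.40424633 0.18473309 0.03      ]
```

View pics/c.png

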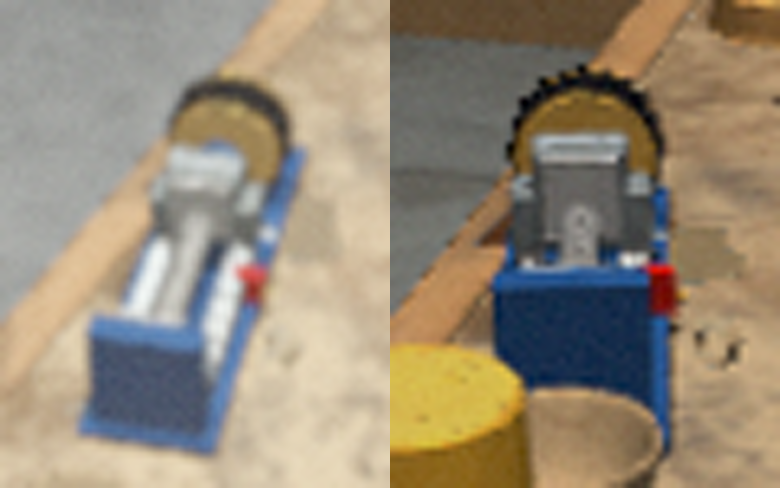

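```bash
cat >> h.py <<'E'
from scipy.spatial.transform import Rotation as Ro
def plan(X,gx,n=None,step=.045):
    """rows (tool axes, cm, rad) to reach tcp X with tool y along horizontal dir gx, z down"""
    s=arm.observe();p=s["position"];R=Ro.from_rotvec(s["ee_rot"])
    y=np.array([gx[0],gx[1],0.]);y/=np.linalg.norm(y);z=np.array([0,0,-1.]);x=np.cross(y,z)
    T=Ro.from_matrix(np.c_[x,y,z]);rv=(R.inv()*T).as_rotvec()
    d=np.array(X)-p
    n=n or int(np.ceil(max(np.linalg.norm(d)/step,np.linalg.norm(rv)/.14)))
    print("n",n,"d",d,"rv",rv.round(3))
    for i in range(n):
        Ri=R*Ro.from_rotvec(rv*i/n)
        print(list((Ri.inv().apply(d/n)*100).round(2)),list((rv/n).round(4)))
E
python3 - <<'E'
from h import *
P=arm.camera_params("scene");s=lambda u,v:(205+u/6.5,170+v/6.5)
print(plane(P,s(212,450),.0),plane(P,s(82,432),.0),plane(P,s(303,150),.0))
plan([.42,-.02,.23],[-.98,-.17]);plan([.42,-.02,.23],[.98,.17])
w=arm.camera_params("wrist");print(-w["R"].T@w["t"])
E
```

```text
[0.3714009  0.17411713 0.        ] [0.44314988 0.19486702 0.        ] [ 0.44011373 -0.08390894  0.        ]
n 13 d [0.17464388 0.55435919 0.00397087] rv [-1.000e-03  1.000e-03  1.803e+00]
[np.float64(2.91), np.float64(-3.39), np.float64(-0.03)] [np.float64(-0.0001), np.float64(0.0001), np.float64(0.1387)]
[np.float64(2.41), np.float64(-3.76), np.float64(-0.03)] [np.float64(-0.0001), np.float64(0.0001), np.float64(0.1387)]
[np.float64(1.87), np.float64(-4.06), np.float64(-0.03)] [np.float64(-0.0001), np.float64(0.0001), np.float64(0.1387)]
[np.float64(1.29), np.float64(-4.28), np.float64(-0.03)] [np.float64(-0.0001), np.float64(0.0001), np.float64(0.1387)]
[np.float64(0.69), np.float64(-4.42), np.float64(-0.03)] [np.float64(-0.0001), np.float64(0.0001), np.float64(0.1387)]
[np.float64(0.07), np.float64(-4.47), np.float64(-0.03)] [np.float64(-0.0001), np.float64(0.0001), np.float64(0.1387)]
[np.float64(-0.55), np.float64(-4.44), np.float64(-0.03)] [np.float64(-0.0001), np.float64(0.0001), np.float64(0.1387)]
[np.float64(-1.16), np.float64(-4.32), np.float64(-0.03)] [np.float64(-0.0001)
[... 1610 characters left out ...]
03)] [np.float64(-0.0001), np.float64(-0.0001), np.float64(-0.103)]
[np.float64(4.47), np.float64(-0.17), np.float64(-0.03)] [np.float64(-0.0001), np.float64(-0.0001), np.float64(-0.103)]
[np.float64(4.46), np.float64(0.29), np.float64(-0.03)] [np.float64(-0.0001), np.float64(-0.0001), np.float64(-0.103)]
[np.float64(4.41), np.float64(0.75), np.float64(-0.03)] [np.float64(-0.0001), np.float64(-0.0001), np.float64(-0.103)]
[np.float64(4.31), np.float64(1.2), np.float64(-0.03)] [np.float64(-0.0001), np.float64(-0.0001), np.float64(-0.103)]
[np.float64(4.16), np.float64(1.63), np.float64(-0.03)] [np.float64(-0.0001), np.float64(-0.0001), np.float64(-0.103)]
[ 0.31910983 -0.54189972  0.3850145 ]
```

>>> send_rows:
  increments:
    - [0,[2.9,-3.4,0],[0,0,-0.103]]
    - [0,[3.2,-3.1,0],[0,0,-0.103]]
    - [0,[3.5,-2.7,0],[0,0,-0.103]]
    - [0,[3.8,-2.4,0],[0,0,-0.103]]
    - [0,[4.0,-1.9,0],[0,0,-0.103]]
  force: 20

```text
clock: 0.6
position: [0.3117, -0.3602, 0.2265]
ee_rot: [-2.813, -1.399, 0.0]
force: [0.5, -0.5, 0.3]
width: 0.618
gripper_force: 0.0
```

>>> send_rows:
  increments:
    - [0,[4.2,-1.5,0],[0,0,-0.11]]
    - [0,[4.3,-1.1,0],[0,0,-0.11]]
    - [0,[4.4,-0.6,0],[0,0,-0.11]]
    - [0,[4.5,-0.2,0],[0,0,-0.11]]
    - [0,[4.5,0.3,0],[0,0,-0.11]]

```text
clock: 1.1
position: [0.3757, -0.1462, 0.2267]
ee_rot: [2.327, 2.11, -0.0]
force: [0.4, -0.3, 0.3]
width: 0.176
gripper_force: 0.0
```

>>> send_rows:
  increments:
    - [0,[4.4,0.7,0],[0,0,-0.11]]
    - [0,[4.3,1.2,0],[0,0,-0.11]]
    - [0,[3.0,1.4,0],[0,0,-0.11]]
    - [0,[0,0,0],[0,0,0]]
    - [0,[0,0,0],[0,0,0]]

```text
clock: 1.6
position: [0.409, -0.0301, 0.2265]
ee_rot: [-1.953, -2.46, 0.001]
force: [0.3, -1.3, 0.4]
width: 0.007
gripper_force: 0.0
```

```bash
python3 - <<'E'
from h import *
s=arm.observe();print(s["position"],s["ee_rot"],s["force"],s["width"],s["joints"])
w=arm.camera_params("wrist");a=arm.get_image("wrist");cv2.imwrite("pics/w1.png",a[:,:,::-1])
np.savez("w1.npz",**w);print(-w["R"].T@w["t"])
E
```

```text
[ 0.40895952 -0.03012903  0.22646258] [-1.95306057e+00 -2.46008303e+00  8.58239692e-04] [ 0.26458505 -1.25603252  0.40830649] 0.006793182842660687 [ 0.46352018  0.13070841 -0.56681238  2.02113447  0.08266794  1.01229004
  0.08542535]
[0.39083008 0.04911975 0.38548551]
```

View pics/w1.png

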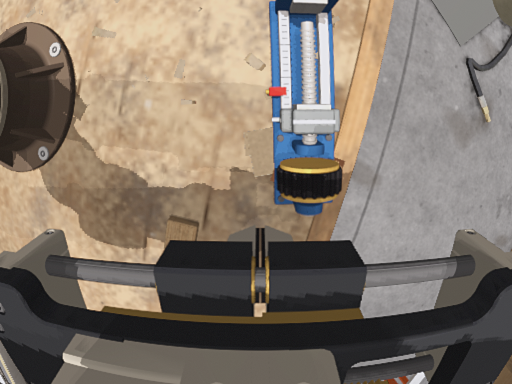

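Fingers shut, gauge clearly seen: pointer ≈(277,120), red mark ≈(277,91), wheel ≈(309,181). Refine by colour masks.

```bash
cat >> h.py <<'E'
def wproj(P,X):
    c=P["R"]@np.asarray(X)+P["t"];th=np.arctan2(np.hypot(c[0],c[1]),c[2])
    return P["camera_matrix"][:2,2]+P["camera_matrix"][0,0]*th*c[:2]/np.hypot(c[0],c[1])
def cen(m):
    y,x=np.nonzero(m);return np.array([x.mean(),y.mean()]),len(x)
E
python3 - <<'E'
from h import *
P=dict(np.load("w1.npz"));im=cv2.imread("pics/w1.png").astype(int);b,g,r=im[...,0],im[...,1],im[...,2]
box=np.zeros(b.shape,bool);box[60:225,262:360]=1
red=(r>130)&(g<70)&(b<70)&box
c,n=cen(red);y,x=np.nonzero(red);print("red",c,n,x.min(),x.max(),y.min(),y.max())
M=wplane(P,c,.0315)
blue=(b>r+50)&(b>90)&box
pts=[]
for row in list(range(62,84,3))+list(range(100,114,3))+list(range(126,200,5)):
    xs=np.nonzero(blue[row])[0]
    if len(xs):pts.append(wplane(P,(xs.min()-.5,row),.012)[:2])
pts=np.array(pts);vx,vy,x0,y0=cv2.fitLine(pts.astype(np.float32),cv2.DIST_HUBER,0,.01,.01).ravel()
gy=np.array([vx,vy])*np.sign(vy);gx=np.array([gy[1],-gy[0]]);print("gy",gy,"gx",gx)
wht=(im.min(2)>150)&box;wht[:,284:]=0;wht[:112]=0;wht[130:]=0
cp,n=cen(wht);y,x=np.nonzero(wht);print("ptr",cp,n,x.min(),x.max(),y.min(),y.max())
T=wplane(P,cp,.0335)
print("mark",M,"ptr",T,"dy",(M-T)[:2]@gy,"dx",(M-T)[:2]@gx)
# wheel by black+gold silhouette
W=T[:2]-.068*gy+.04*gx;print("wheel top est",W,wproj(P,[*W,.0885]))
wh=(im.max(2)<60)&box;wh[:155]=0
y,x=np.nonzero(wh);print("black",x.min(),x.max(),y.min(),y.max())
for dx in(-.0385,.0385):
  print(wproj(P,[*(W+dx*gx+.0145*gy),.05]),wproj(P,[*(W+dx*gx-.0145*gy),.05]))
for dy in(-.0145,.0145): print(wproj(P,[*(W+dy*gy),.0885]))
print("edge base x offset",((pts-W)@gx).mean())
cv2.imwrite("pics/w1c.png",cv2.resize(cv2.imread("pics/w1.png")[75:225,250:370],None,fx=4,fy=4,interpolation=2))
E
```

```text
red [274.26785714  92.67857143] 56 269 284 88 95
gy [-0.257763    0.96620816] gx [0.96620816 0.257763  ]
ptr [276.86666667 120.86666667] 90 266 283 112 129
mark [0.40453725 0.06409745 0.0315    ] ptr [0.41517076 0.03220936 0.0335    ] dy 0.033551453957172246 dx -0.002054616196184255
wheel top est [ 0.47134697 -0.02318228] [318.72663345 188.53400705]
black 277 341 166 198
[279.9424317  168.01770604] [280.2881331  191.93827676]
[344.39630946 166.56457709] [343.36486852 189.96030263]
[318.35297642 201.50204713]
[319.03315442 175.21873851]
edge base x offset -0.04375952301481359
```

View pics/w1c.png

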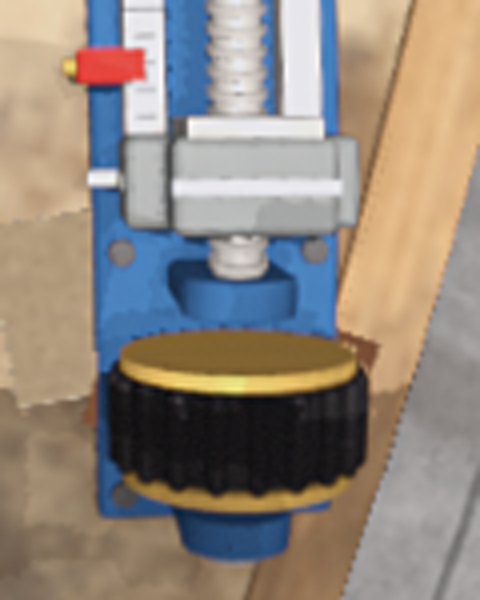

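```bash
python3 - <<'E'
from h import *
gx=np.array([.9662,.2578]);W=np.array([.4675,-.0208])
S=W+.02*gx;plan([*S,.105],gx,n=5)
E
```

```text
n 5 d [ 0.07804738  0.01540217 -0.12143871] rv [-0.001  0.    -0.034]
[np.float64(-0.05), np.float64(1.59), np.float64(2.43)] [np.float64(-0.0002), np.float64(0.0), np.float64(-0.0068)]
[np.float64(-0.06), np.float64(1.59), np.float64(2.43)] [np.float64(-0.0002), np.float64(0.0), np.float64(-0.0068)]
[np.float64(-0.07), np.float64(1.59), np.float64(2.43)] [np.float64(-0.0002), np.float64(0.0), np.float64(-0.0068)]
[np.float64(-0.08), np.float64(1.59), np.float64(2.43)] [np.float64(-0.0002), np.float64(0.0), np.float64(-0.0068)]
[np.float64(-0.09), np.float64(1.59), np.float64(2.43)] [np.float64(-0.0002), np.float64(0.0), np.float64(-0.0068)]
```

>>> send_rows:
  increments:
    - [0,[-0.07,2.6,1.4],[0,0,-0.011]]
    - [0,[-0.07,2.6,2.6],[0,0,-0.011]]
    - [0,[-0.1,2.6,4.0],[0,0,-0.011]]
    - [0,[-0.1,0.2,4.1],[0,0,0]]
    - [0,[0,0,0],[0,0,0]]

```text
clock: 2.15
position: [0.4843, -0.0167, 0.1012]
ee_rot: [-1.913, -2.483, 0.009]
force: [-0.5, -0.6, 0.3]
width: 0.009
gripper_force: 0.0
```

```bash
python3 - <<'E'
from h import *
s=arm.observe();print(s["position"],s["ee_rot"],s["force"])
gx=np.array([.9662,.2578]);W=np.array([.4675,-.0208]);gy=np.array([-.2578,.9662])
d=s["position"][:2]-W;print(d@gx,d@gy)
w=arm.camera_params("wrist");a=arm.get_image("wrist");cv2.imwrite("pics/w2.png",cv2.resize(a[60:300,130:390,::-1],None,fx=2.5,fy=2.5))
E
```

```text
[ 0.48434563 -0.01667602  0.10123746] [-1.91263281 -2.48321878  0.00926943] [-0.52025613 -0.64263385  0.33075395]
0.017339412951874036 -0.00035821041279785593
```

View pics/w2.png

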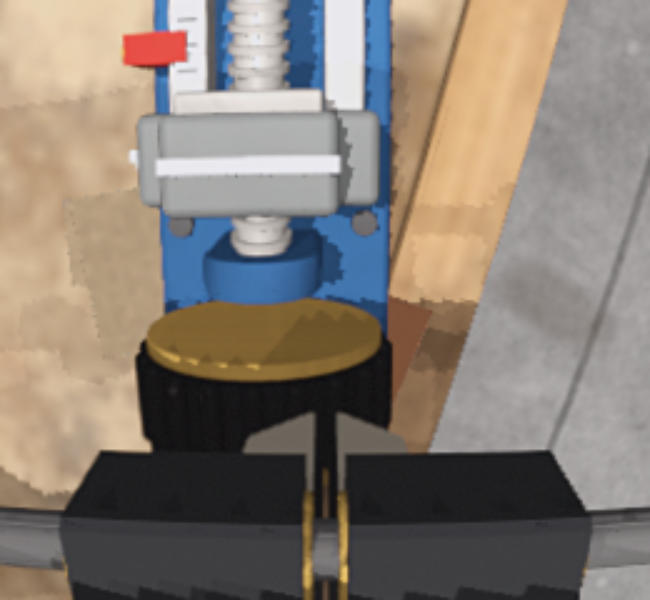

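>>> send_rows:
  increments:
    - [0,[0,0,1.0],[0,0,0]]
    - [0,[0,0,0.5],[0,0,0]]
    - [0,[0,0,0.2],[0,0,0]]
    - [0,[0,0,0],[0,0,0]]

```text
clock: 2.6
position: [0.4879, -0.015, 0.0894]
ee_rot: [1.913, 2.49, 0.001]
force: [-0.1, -0.2, -0.8]
width: 0.003
gripper_force: 0.0
```

>>> send_rows:
  increments:
    - [0,[0,0,0.4],[0,0,0]]
    - [0,[0,0,0.2],[0,0,0]]
    - [0,[0,0,0.1],[0,0,0]]
    - [0,[0,0,0],[0,0,0]]

```text
clock: 3.0
position: [0.488, -0.0147, 0.0818]
ee_rot: [1.913, 2.491, 0.0]
force: [0.2, -0.5, 1.5]
width: 0.004
gripper_force: 0.3
```

>>> send_rows:
  increments:
    - [0,[0,-0.7,-0.25],[0,0,0]]
    - [0,[0,-0.7,-0.18],[0,0,0]]
    - [0,[0,-0.7,-0.07],[0,0,0]]
    - [0,[0,-0.7,0.07],[0,0,0]]
    - [0,[0,-0.7,0.2],[0,0,0]]

```text
clock: 3.5
position: [0.4547, -0.0237, 0.0854]
ee_rot: [1.912, 2.489, 0.003]
force: [-0.3, 0.2, 16.9]
width: 0.006
gripper_force: 7.0
```

```bash
cat >> h.py <<'E'
gx=np.array([.9662,.2578]);W=np.array([.4675,-.0208]);gy=np.array([-.2578,.9662])
def look(name=None):
    s=arm.observe();d=s["position"][:2]-W;print("dx,dy,z",d@gx,d@gy,s["position"][2],"F",s["force"],s["clock"])
    P=arm.camera_params("wrist");a=arm.get_image("wrist");im=a[:,:,::-1].astype(int);b,g,r=im[...,0],im[...,1],im[...,2]
    if name:cv2.imwrite("pics/"+name,np.ascontiguousarray(cv2.resize(a[40:220,150:330,::-1],None,fx=3,fy=3)))
    def win(X,h=(22,22)):
        u=wproj(P,X);m=np.zeros(b.shape,bool);m[max(0,int(u[1]-h[1])):int(u[1]+h[1]),int(u[0]-h[0]):int(u[0]+h[0])]=1;return m
    red=(r>130)&(g<70)&(b<70)&win([.4045,.0641,.0315],(40,40))
    c,n=cen(red);M=wplane(P,c,.0315);print("red",c,n,"mark y",(M[:2]-W)@gy,"x",(M[:2]-W)@gx)
    # white line across jaw top: bright low-saturation in window at jaw top
    best=None
    m=(im.min(2)>185)&(im.max(2)-im.min(2)<45)
    n_,lab,st,ce=cv2.connectedComponentsWithStats(m.astype(np.uint8))
    for i in range(1,n_):
        p=wplane(P,ce[i],.082)[:2]-W
        q=wplane(P,ce[i],.0335)[:2]-W
        if st[i,4]>5 and abs(p@gx)<.06 and .04<p@gy<.16: print("white",st[i],ce[i].round(1),"as line",(p@gx).round(4),(p@gy).round(4),"as ptr",(q@gx).round(4),(q@gy).round(4))
E
python3 -c "from h import *;look('w3.png')"
```

```text
dx,dy,z -0.013156935485723387 0.0004888429764372057 0.08543157341981585 F [-0.27316511  0.24273439 16.92685941] 3.5
red [225.  83.] 15 mark y 0.09584418794537433 x -0.03726773108432819
white [233   0  17   1  17] [241.   0.] as line -0.0231 0.14 as ptr -0.0259 0.1573
white [ 233    0   83   96 3776] [283.8  54.6] as line -0.0001 0.1081 as ptr 0.0039 0.1159
white [233   2  17  51 828] [241.   27.1] as line -0.023 0.1238 as ptr -0.0258 0.1363
white [311 101   4  12  23] [312.3 105.2] as line 0.0156 0.0806 as ptr 0.0243 0.0802
white [215 112  10   6  54] [219.6 114.7] as line -0.0348 0.0752 as ptr -0.0411 0.0732
white [238 114  85  10 678] [279.6 118.5] as line -0.0022 0.0729 as ptr 0.0012 0.0702
white [270 145  12   8  66] [275.4 148.7] as line -0.0043 0.0562 as ptr -0.0016 0.0485
white [270 154  12   8  66] [275.4 157.8] as line -0.0043 0.0511 as ptr -0.0015 0.0418
white [271 163  11   5  36] [276.2 164.9] as line -0.0038 0.047 as ptr -0.0009 0.0366
```

View pics/w3.png

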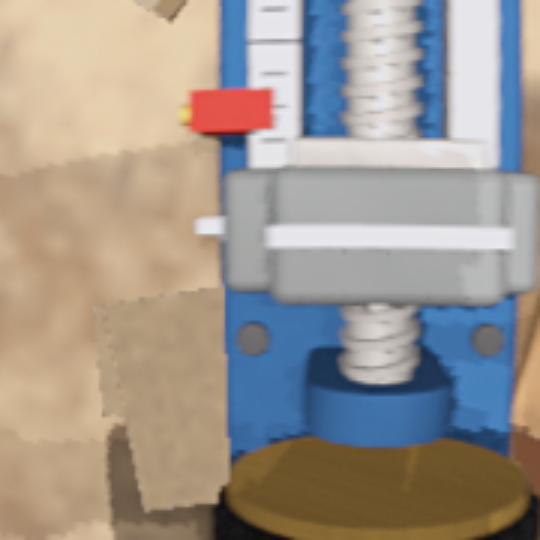

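>>> send_rows:
  increments:
    - [0,[0,-0.6,0.25],[0,0,0]]
    - [0,[0,-0.2,-2.0],[0,0,0]]
    - [0,[0,2.0,0],[0,0,0]]
    - [0,[0,2.3,0.5],[0,0,0]]
    - [0,[0,0,1.2],[0,0,0]]

```text
clock: 4.05
position: [0.49, -0.0142, 0.0852]
ee_rot: [1.912, 2.49, 0.004]
force: [-0.0, -0.8, -0.2]
width: 0.002
gripper_force: 0.0
```

>>> send_rows:
  increments:
    - [0,[0,0,0.2],[0,0,0]]
    - [0,[0,-0.7,-0.2],[0,0,0]]
    - [0,[0,-0.7,-0.18],[0,0,0]]
    - [0,[0,-0.7,-0.07],[0,0,0]]
    - [0,[0,-0.7,0.07],[0,0,0]]

```text
clock: 4.55
position: [0.4599, -0.0223, 0.0869]
ee_rot: [1.913, 2.491, -0.0]
force: [0.5, 1.0, 6.7]
width: 0.006
gripper_force: 2.8
```

>>> send_rows:
  increments:
    - [0,[0,-0.7,0.18],[0,0,0]]
    - [0,[0,-0.6,0.2],[0,0,0]]
    - [0,[0,-0.2,-2.0],[0,0,0]]
    - [0,[0,2.0,0],[0,0,0]]
    - [0,[0,2.3,0.5],[0,0,0]]

```text
clock: 5.05
position: [0.4864, -0.0158, 0.0978]
ee_rot: [-1.915, -2.49, 0.003]
force: [-0.0, -0.7, 0.4]
width: 0.004
gripper_force: 0.0
```

```bash
sed -i 's/red=(r>130)&(g<70)&(b<70)/red=(r>130)\&(r-g>90)\&(r-b>90)/' h.py; python3 -c "from h import *;look('w4.png')"
```

```text
dx,dy,z 0.01958208059949886 -3.535153432659328e-05 0.09783668277317778 F [-0.0458348  -0.70206965  0.39469759] 5.05
red [187.5620915   77.92156863] 153 mark y 0.10143210721921886 x -0.03474410686527159
white [197   0  17   8 131] [204.8   3.4] as line -0.0123 0.143 as ptr -0.0213 0.16
white [ 196    0   81   82 3016] [245.4  47. ] as line 0.0117 0.1142 as ptr 0.0093 0.1232
white [196   9  18  48 762] [204.2  32.6] as line -0.0124 0.1241 as ptr -0.0214 0.1359
white [199  83  59   8 205] [220.6  85.7] as line -0.0028 0.0914 as ptr -0.0091 0.0941
white [192  87   2   5   9] [192.4  88.8] as line -0.0196 0.0903 as ptr -0.0306 0.0927
white [195  86   3   6  14] [196.1  88.4] as line -0.0173 0.0904 as ptr -0.0277 0.0928
white [181  97  91   9 647] [226.9 101.1] as line 0.0008 0.0822 as ptr -0.0045 0.0824
white [197 124  15   4  43] [203.9 125.3] as line -0.0132 0.0682 as ptr -0.0224 0.0645
white [226 126  14  28 251] [232.7 139.5] as line 0.0039 0.0593 as ptr -0.0007 0.0532
white [228 155  12   8  60] [233.6 158.2] as line 0.0042 0.048 as ptr -0.0003 0.0387
```

>>> send_rows:
  increments:
    - [0,[0,0,1.3],[0,0,0]]
    - [0,[0,0,0.2],[0,0,0]]
    - [0,[0,-0.7,-0.2],[0,0,0]]
    - [0,[0,-0.7,-0.18],[0,0,0]]
    - [0,[0,-0.7,-0.07],[0,0,0]]

```text
clock: 5.6
position: [0.469, -0.0197, 0.0881]
ee_rot: [1.911, 2.489, 0.006]
force: [4.3, 1.4, 16.2]
width: 0.002
gripper_force: 7.9
```

>>> send_rows:
  increments:
    - [0,[0,-0.7,0.07],[0,0,0]]
    - [0,[0,-0.7,0.18],[0,0,0]]
    - [0,[0,-0.6,0.2],[0,0,0]]
    - [0,[0,-0.2,-2.0],[0,0,0]]
    - [0,[0,2.0,0],[0,0,0]]

```text
clock: 6.1
position: [0.4617, -0.0222, 0.1029]
ee_rot: [-1.914, -2.49, 0.006]
force: [-0.7, 0.3, -0.0]
width: 0.005
gripper_force: 0.0
```

>>> send_rows:
  increments:
    - [0,[0,2.3,0.5],[0,0,0]]
    - [0,[0,-0.7,0],[0,0,0]]
    - [0,[0,0,0],[0,0,0]]

```text
clock: 6.4
position: [0.478, -0.0172, 0.0963]
ee_rot: [-1.912, -2.489, 0.005]
force: [-0.9, -0.3, -0.0]
width: 0.006
gripper_force: 0.0
```

```bash
python3 -c "from h import *;look('w5.png')"
```

```text
dx,dy,z 0.011117837168904942 0.000802935209041332 0.09628066587782552 F [-0.94865512 -0.29840944 -0.04997529] 6.4
red [187.98591549  79.5915493 ] 71 mark y 0.10086832273085272 x -0.042969992250932745
white [ 204    0   80   69 2478] [244.4  38.3] as line 0.0024 0.12 as ptr -0.0002 0.1307
white [232   1  19   9  99] [240.7   4.3] as line 0.0002 0.1415 as ptr -0.003 0.1582
white [232   9  19   9 107] [241.   12.5] as line 0.0004 0.1362 as ptr -0.0028 0.1514
white [232  17  19   9 105] [241.1  20.9] as line 0.0005 0.1309 as ptr -0.0027 0.1445
white [231  26  20   9 110] [240.8  29.3] as line 0.0004 0.1256 as ptr -0.0029 0.1378
white [231  34  20   9 113] [240.9  37.8] as line 0.0005 0.1204 as ptr -0.0028 0.1312
white [232  42  19  10 115] [240.7  46.4] as line 0.0003 0.1152 as ptr -0.0029 0.1245
white [ 194   68   84   26 1641] [234.9  79.8] as line -0.003 0.0954 as ptr -0.0072 0.0991
white [278  72  11  16 121] [283.4  78.9] as line 0.0248 0.0958 as ptr 0.0283 0.0997
white [187  88   5   7  30] [189.   91.3] as line -0.0301 0.0896 as ptr -0.0418 0.0917
white [205 111  15  18 240] [211.7 120.3] as line -0.0168 0.0719 as ptr -0.0249 0.0691
white [233 114  16  18 186] [240.6 122.3] as line 0.0001 0.0704 as ptr -0.0032 0.0672
white [268 115  15  13 170] [275.2 121.7] as line 0.0201 0.0708 as ptr 0.0224 0.0676
white [233 132  16  33 335] [241.  147.9] as line 0.0001 0.0553 as ptr -0.0032 0.0478
```

View pics/w5.png

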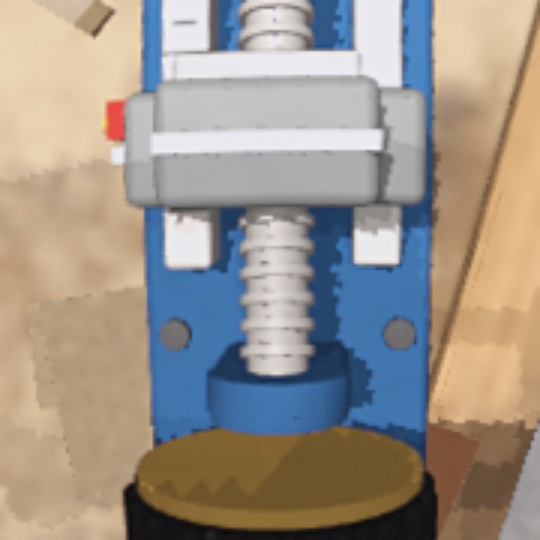

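>>> send_rows:
  increments:
    - [0,[0,0.7,0],[0,0,0]]
    - [0,[0,0,1.3],[0,0,0]]
    - [0,[0,0,0.2],[0,0,0]]
    - [0,[0,-0.7,-0.2],[0,0,0]]
    - [0,[0,-0.7,-0.18],[0,0,0]]

```text
clock: 6.95
position: [0.4755, -0.0181, 0.0864]
ee_rot: [1.912, 2.491, 0.003]
force: [3.1, -1.8, 1.0]
width: 0.007
gripper_force: 0.9
```

>>> send_rows:
  increments:
    - [0,[0,-0.7,-0.07],[0,0,0]]
    - [0,[0,-0.7,0.07],[0,0,0]]
    - [0,[0,-0.7,0.18],[0,0,0]]
    - [0,[0,-0.4,0.13],[0,0,0]]
    - [0,[0,-0.2,-2.0],[0,0,0]]

```text
clock: 7.45
position: [0.4452, -0.0258, 0.1014]
ee_rot: [-1.911, -2.488, 0.005]
force: [-1.0, -0.2, -0.1]
width: 0.005
gripper_force: 0.0
```

>>> send_rows:
  increments:
    - [0,[0,3.5,-3.0],[0,0,0]]
    - [0,[0,0,-2.0],[0,0,0]]
    - [0,[0,0,0],[0,0,0]]
    - [0,[0,0,0],[0,0,0]]

```text
clock: 7.85
position: [0.4808, -0.0166, 0.1525]
ee_rot: [-1.913, -2.491, 0.002]
force: [-0.6, -0.4, 0.6]
width: 0.004
gripper_force: 0.0
```

```bash
python3 -c "from h import *;look('w6.png')"
```

```text
dx,dy,z 0.013968014475171493 0.0005786391249256674 0.15250036034754227 F [-0.56743949 -0.43162388  0.59390236] 7.85
red [199.02941176  82.67647059] 34 mark y 0.10174613650657538 x -0.04278401011447008
white [ 212    0   64   67 2303] [243.5  36.6] as line 0.0018 0.1335 as ptr -0.0009 0.1444
white [234   0  15  16 164] [241.5   7.5] as line 0.0002 0.1578 as ptr -0.0028 0.1738
white [ 205   66   64   22 1073] [236.3  75.9] as line -0.0036 0.1024 as ptr -0.0075 0.1068
white [270  69   8  17  98] [274.3  77. ] as line 0.0251 0.1015 as ptr 0.0274 0.1056
white [198  83   5   4  19] [200.1  84.6] as line -0.0316 0.0966 as ptr -0.0414 0.0997
white [212  99  12  25 236] [217.7 112.3] as line -0.0183 0.0745 as ptr -0.0252 0.073
white [235 101  12   4  26] [241.1 102.5] as line -0.0001 0.0818 as ptr -0.0032 0.0818
white [235 105  12   7  48] [240.6 108.1] as line -0.0005 0.0774 as ptr -0.0037 0.0765
white [263 105  12  18 208] [268.5 113.7] as line 0.0207 0.073 as ptr 0.0221 0.0712
white [235 112  12  39 302] [241.1 132.2] as line -0.0003 0.0587 as ptr -0.0035 0.0538
```

View pics/w6.png

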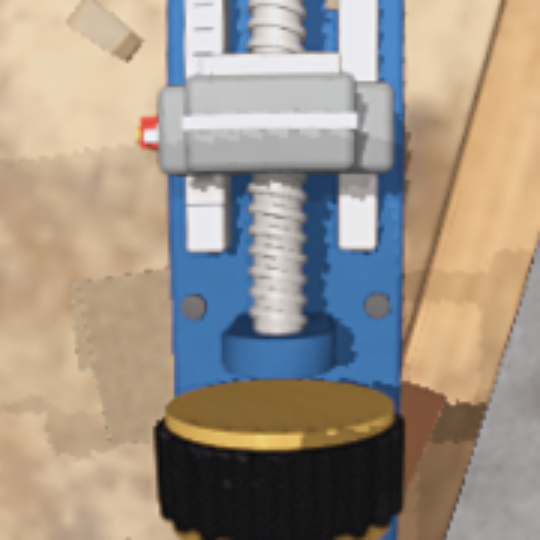

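The white pointer at (200,85) now stands on the middle of the red mark, which spans rows 78–91. The hand is clear and touching nothing, so I'm handing in.

```bash
python3 -c "from cell import arm;print(arm.sign_off())"
```

```text
the job is handed in; nothing more can be done
None
```

The job is handed in: four fingertip strokes closed the jaw, the last camera view puts the pointer about 1–2 mm from the mark's middle, and the hand is clear of the gauge after about 8 s; no verdict came back.

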